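# Park the spring pin and slide the drying board over

## Robot

A 6-joint arm with a two-finger parallel gripper is mounted at the origin on the work surface. World frame = base frame: x ahead of the robot, y to its left, z up, the work surface at z = 0. Lengths are in m, angles in degrees, forces in N, time in s.
With the tool pointing down it reaches from about 0.3 to 0.75 m from the base axis. Payload 8.5 kg.
Tool frame: the origin (TCP) lies at the very end of the fingers, on their centre line; the grasp point (between the pads) lies 19 mm behind it (env.pinch_z is the distance from the TCP to the grasp point, in m); z points along the fingers, y is the line along which they close (so a half turn about z gives the same grasp; the last joint's range is limited). The gripper opens to 85 mm and grips with 20 to 120 N. Pads are 22 mm wide; open, the fingers measure 114 mm over their backs; the gripper's body (76 mm by 85 mm) begins 54 mm behind the grasp point. The pads swing forward as they close: fully open they stand 13 mm farther back than shut.
Start: joints at [57.049, 21.807, 74.336, -0, 83.858, -12.336], TCP at [0.194, 0.515, 0.231] pointing down, gripper open.
Joint ranges: [-178.18, 178.18], [-50.72, 133.34], [12.68, 142.11], [-81.47, 261.47], [9.98, 163.14], [-165.26, 165.26]. Speed limits (degrees/s): [136.94, 136.94, 180, 180, 180, 180].

## Interface

Orientations are given as a 3x3 rotation matrix whose columns are the frame's x, y, z axes.
In Python, from rig import env, viewer gives the robot as it stands.
- The arm moves only by the tool drive_tool, never from a script. Its argument "series" is a list of rows, each a list of 3 entries, a list of its own where there are three numbers: the shift along the tool's x, y, z in m, then the turn about the tool's z in degrees, then the finger opening in m, from 0 to 0.0854. A call has 1 to 20 rows; each row is the pose to reach, as a shift and turn from the pose commanded when the call began, along the tool's axes at that moment; what a row does not reach only later rows make up. A row lasts 1/10 s, in which the tool goes at most 50 mm and 8.59 degrees, less where a joint would pass 70% of its speed; a pose out of reach is approached as far as the arm can. A call with a gripper value outside its range is refused whole. The fingers move at their own pace and stop on an object; "newtons" is the grip in N (left out, the last holds). Time passes only in rows, so rows that repeat a pose let the fingers close. It gives the time, the measured TCP pose, the force, the opening and the grip force at its end, in the units of the state.
- env.observe(): the state, without advancing time (a new reading comes with each control period).
- viewer.get_image(name): name is "side" or "top" or "wrist"; returns a dict with "img" (420x560x3 uint8, red, green, blue), "depth" (420x560 float32, m along the optical axis (not along the pixel's ray), 0 where there is no reading), "camera_matrix" (3x3 intrinsics, pixels), "rvec" (rotation vector, rad) and "tvec" (3), from world to camera coordinates, as OpenCV has them. Camera axes: x right, y down, z forward; pixel columns grow to the right and rows downward; lengths in m; the calibration is good to about 2 mm. The wrist camera is an equidistant fisheye: a pixel r from the principal point sees the ray r / f radians off the axis. A picture is of the moment at which its call begins.
- env.close_job(): hands the job in; it is judged then, once.
The state is a dict: "time_s": time; "q": joint angles; "qvel": joint speeds; "joint_efforts": joint torques, N m; "position": TCP position; "tool_rot": TCP orientation; "ft_force": force on the tool from outside, world axes, zero at the start; "wrist_torque": the same for the moment, N m; "grip_width": finger opening in m; "gripper_force": force on a finger pad.
Only numpy, scipy, OpenCV 4.12 (cv2) and the standard library are available. Lean on these libraries where they do the work, as an engineer would, in place of code of your own. Each camera call takes 0.05 s, during which the arm holds its last target. There are 200 camera calls.

## Task

The board of fresh mug handles is locked on its bed by the steel spring pin with the T-shaped handle. Pull the pin up, turn it anticlockwise into the rest notch and let go so that it stays up, then slide the board by its wooden post all the way to the stop at the other end of the bed. Leave the hole punch in its wooden block, which has a similar T handle, where it is.

Things in the scene. Friction and masses are not known exactly. Their poses are not given: they have to be found in the camera images.
- jig: Fixed dark wooden bed, 200x420x15 mm; origin: centre of its underside, on the table. Its y runs along the slide to the wooden stop block at the +y end. The plywood board on it (125x250 mm, top at height 40) slides only to +y, 130 mm from locked start to stop, friction 2 N. Mug handles fixed on it reach height 58, 65 mm or more from its post. A mug and a bowl, up to 85 mm tall, stand on its +x side.
- pin_handle (a point): Centre of the steel T bar on the vertical spring pin: 56 mm long (its x), 16 wide (its y), 18 high. At the start at height 112, x 85, y -40 mm in the bed's frame, long axis along the bed's x. Under it a 16 mm shank, then a round collar (52 mm wide, top at height 83). Spring: 5 N down at the start, 9 N when up. While down, it locks the board. Travel: 26 mm up.
- pin_turn (a joint): Turn of the T bar (rad), 0 at the start, growing anticlockwise from above to 1.5. It turns only when the pin is pulled up 21 to 26 mm. The rest notch is at 1.22 and wide: let go at 1.0 to 1.45 and a lug under the bar drops 5 mm into the collar's notch, leaving the pin up about 16 mm; elsewhere it falls back or perches on the collar's rim.
- board_post (a point): Point at height 85 mm on the axis of the upright wooden post on the board. Post: 24 mm in diameter, 30 at its head (heights 100 to 110), rising from the board at height 40. In the bed's frame it starts at x -20, y -160 mm; with the board at the stop it is at y -30.
- punch_handle (a point): Not to be used: centre, at height 100 mm, of the wooden T bar (56x16x18 mm) of a hole punch that stands in a loose pale wooden block, 60x60x35 mm, beside the bed on its +x side, 120 mm or more from the pin.

How it is judged (in metres and radians):
On the way:
1. the pin is up and turned into its rest notch and has been let go, with the board not yet slid (z of pin_handle in the frame of jig above 0.124 m and value of joint pin_turn above 0.8 rad and contact force between the fingers and jig below 0.5 N and y of board_post in the frame of jig below -0.14 m), for 0.2 s.
At the end, for the whole second after the job is handed in: The board has been slid to within 15 mm of the stop; the pin is still up in its rest notch (at least 12 mm above its start and turned at least 46 degrees); the punch is within 30 mm of where it stood (y of board_post in the frame of jig above -0.045 m and z of pin_handle in the frame of jig above 0.124 m and value of joint pin_turn above 0.8 rad and distance of punch_handle from where it was at the start of the episode below 0.03 m); the robot touches nothing.
It fails at once if the hole punch is knocked over or moved more than 30 mm (distance of punch_handle from where it was at the start of the episode above 0.03 m or angle between punch_handle's own z axis and vertical above 0.5 rad).
It also fails if it takes over 51 s, if anything falls off the work surface, if the arm or the gripper's body presses on something with over 40 N, if the wrist force passes 120 N, or if a joint passes its speed limit or range.

## Working session

There is one attempt and no reset: what is moved stays moved. The work goes in short steps, Python scripts to look and compute and a tool call to move; the robot and the scene stay as the last step left them, time stands still between calls to the robot, and variables do not carry over. Pictures are saved under pics/ and viewed, at most 10 in all, crops included, and the job is handed in when it is done.

Besides the shell and the picture viewer there is one more tool, called after "Call:" by a JSON object that holds its "op" and its "data", one argument or row to a line. drive_tool: Moves the arm, as the interface text tells. Its arguments: {"type":"object","properties":{"series":{"type":"array"},"newtons":{"type":"number"}},"required":["series"]}

```bash
mkdir -p pics
cat > h.py <<'E'
import numpy as np, cv2
from rig import env, viewer
def save(name,fn):
    d=viewer.get_image(name); cv2.imwrite('pics/'+fn+'.png',d['img'][...,::-1]); np.savez('pics/'+fn+'.npz',**d); return d
def world(d,u,v,h=None):
    K=d['camera_matrix'];R=cv2.Rodrigues(d['rvec'])[0];t=np.ravel(d['tvec'])
    ray=np.linalg.inv(K)@[u,v,1.]; C=-R.T@t; r=R.T@ray
    s=d['depth'][int(v),int(u)] if h is None else (h-C[2])/r[2]
    return C+r*s
E
python3 - <<'E'
from h import *
save('top','top1');save('side','side1')
s=env.observe();print(s['time_s'],s['position'],s['tool_rot'],s['grip_width'],env.pinch_z)
E
```

```text
0.1 [0.19350768 0.51454843 0.23076534] [[-9.35961199e-01  3.52102379e-01 -7.41270900e-04]
 [ 3.52103038e-01  9.35960551e-01 -1.13938378e-03]
 [ 2.92620580e-04 -1.32742274e-03 -9.99999076e-01]] 0.08575799576002974 0.0187
```

View pics/top1.png

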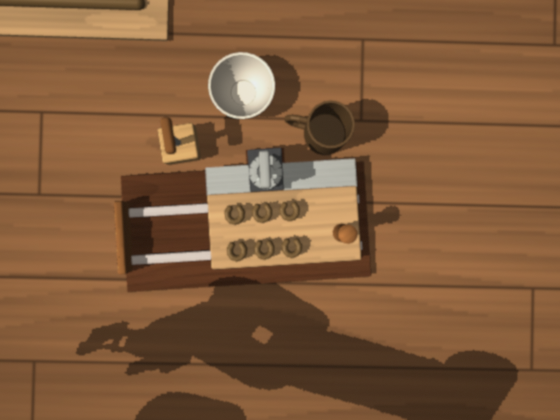

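View pics/side1.png

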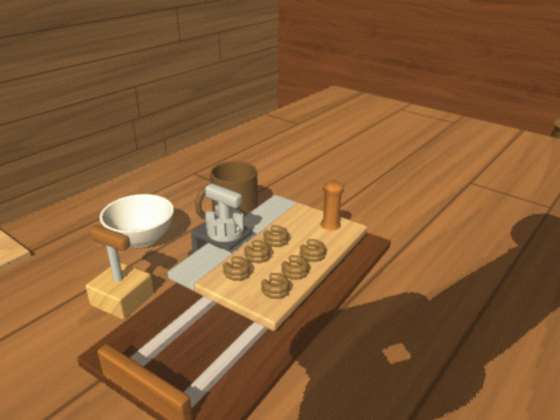

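The top view shows the stop at the left (col ~120), the T bar near (265,168), the post head near (345,233) and the punch near (168,135). The side view agrees. I'll enlarge for accurate pixels.

Run:
```python
from h import *
im=cv2.imread('pics/top1.png')
cv2.imwrite('pics/c1.png',cv2.resize(im[130:300,110:380],(810,510),interpolation=cv2.INTER_CUBIC)[:, :800])
d=np.load('pics/top1.npz')
bed=np.array([[-20,-160],[85,-40],[100,210],[100,-210],[-100,-210],[-100,210]])/1000
px=[(345,233,.11),(265,168,.121),(121,178,.015),(363,158,.015),(370,275,.015),(128,291,.015)]
for p,b in zip(px,bed): print(p,b,world(d,*p).round(4))
C=-cv2.Rodrigues(d['rvec'])[0].T@np.ravel(d['tvec']);print(C)
```

```text
(345, 233, 0.11) [-0.02 -0.16] [ 0.5045 -0.1023  0.11  ]
(265, 168, 0.121) [ 0.085 -0.04 ] [0.5988 0.0207 0.121 ]
(121, 178, 0.015) [0.1  0.21] [0.5867 0.2692 0.015 ]
(363, 158, 0.015) [ 0.1  -0.21] [ 0.6317 -0.1455  0.015 ]
(370, 275, 0.015) [-0.1  -0.21] [ 0.43   -0.1619  0.015 ]
(128, 291, 0.015) [-0.1   0.21] [0.394 0.252 0.015]
[0.52700638 0.00405716 0.79420905]
```

View pics/c1.png

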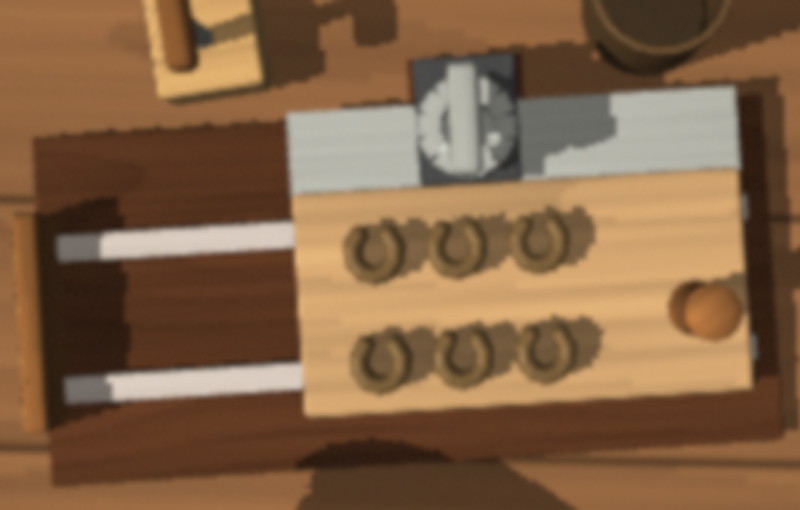

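The crop shows the T bar from (462,63) to (467,170), the post head at (712,311), and bed corners at (35,137), (778,78), (783,437) and (55,485). Next I'll fit the bed pose.

Run:
```python
from h import *
d=np.load('pics/top1.npz')
bed=np.array([[-20,-160],[85,-40],[100,210],[100,-210],[-100,-210],[-100,210]])/1000
px=[(712,311,.11),(464.5,117,.121),(35,137,.015),(778,78,.015),(783,437,.015),(55,485,.015)]
W=np.array([world(d,110+(a+.5)/3-.5,130+(b+.5)/3-.5,h)[:2] for a,b,h in px])
w=np.array([2,3,1,1,1,1.])
mb=(w[:,None]*bed).sum(0)/w.sum();mw=(w[:,None]*W).sum(0)/w.sum()
H=((bed-mb)*w[:,None]).T@(W-mw);th=np.arctan2(H[0,1]-H[1,0],H[0,0]+H[1,1])
R=np.array([[np.cos(th),-np.sin(th)],[np.sin(th),np.cos(th)]]);t=mw-R@mb
print(np.degrees(th),t);print(W.round(4),((bed@R.T+t)-W).round(4))
a,b=[world(d,110+(a+.5)/3-.5,130+(b+.5)/3-.5,.121)[:2] for a,b in((462,63),(467,170))];print('bar',a,b,np.degrees(np.arctan2(*(a-b)[::-1])))
np.savez('bed.npz',R=R,t=t,th=th)
s=env.observe();T=s['tool_rot'];p=s['position']
pin=np.r_[W[1],.112]
print('tool y ang',np.degrees(np.arctan2(T[1,1],T[0,1])), 'shift to pin xy',T.T@(np.r_[W[1],p[2]]-p),s['q'])
print(world(d,110+175/3,130+40/3,.109))
```

```text
5.040753436368361 [0.51098157 0.05275767]
[[ 0.5041 -0.1054]
 [ 0.5978  0.0214]
 [ 0.5913  0.2688]
 [ 0.636  -0.1558]
 [ 0.4295 -0.1631]
 [ 0.3935  0.252 ]] [[ 0.001  -0.003 ]
 [ 0.0014 -0.0011]
 [ 0.0008  0.002 ]
 [-0.0069  0.0082]
 [ 0.0003 -0.0022]
 [-0.0005  0.0012]]
bar [0.62454287 0.02332793] [0.57150758 0.01958463] 4.037317555191442
tool y ang 69.38402097096609 shift to pin xy [-5.51991233e-01 -3.19180972e-01  2.62164330e-04] [ 5.70483759e+01  2.18386299e+01  7.43794139e+01  1.31208249e-04
  8.38598379e+01 -1.23356481e+01]
[0.63363526 0.16767877 0.109     ]
```

Call:
{"op": "drive_tool", "data": {
  "series": [
    [[-0.552,-0.319,0],155,0.07],
    [[-0.552,-0.319,0],155,0.07],
    [[-0.552,-0.319,0],155,0.07],
    [[-0.552,-0.319,0],155,0.07],
    [[-0.552,-0.319,0],155,0.07],
    [[-0.552,-0.319,0],155,0.07],
    [[-0.552,-0.319,0],155,0.07],
    [[-0.552,-0.319,0],155,0.07],
    [[-0.552,-0.319,0],155,0.07],
    [[-0.552,-0.319,0],155,0.07],
    [[-0.552,-0.319,0],155,0.07],
    [[-0.552,-0.319,0],155,0.07],
    [[-0.552,-0.319,0],155,0.07],
    [[-0.552,-0.319,0],155,0.07],
    [[-0.552,-0.319,0],155,0.07],
    [[-0.552,-0.319,0],155,0.07],
    [[-0.552,-0.319,0],155,0.07],
    [[-0.552,-0.319,0],155,0.07],
    [[-0.552,-0.319,0],155,0.07],
    [[-0.552,-0.319,0],155,0.07]
  ],
  "newtons": 60
}}

```text
time_s: 2.1
position: [0.5979, 0.0219, 0.2311]
tool_rot: [[0.997, 0.08, -0.001], [0.08, -0.997, 0.0], [-0.001, -0.0, -1.0]]
ft_force: [-0.5, -0.1, 0.1]
grip_width: 0.07
gripper_force: 0.0
```

Run:
```python
from h import *
d=save('wrist','w1')
s=env.observe();print(s['position'],s['tool_rot'].round(4))
K=d['camera_matrix'];R=cv2.Rodrigues(d['rvec'])[0];t=np.ravel(d['tvec']);print(K,-R.T@t)
for P in [(.5978,.0214,.121),(.5992,.0203,.121),(.5979,.0219,.121)]:
    c=R@np.array(P)+t;th=np.arctan2(np.hypot(*c[:2]),c[2]);u=K[:2,2]+K[0,0]*th*c[:2]/np.hypot(*c[:2]);print(u)
c0=u.astype(int);im=d['img'][...,::-1]
y0=max(0,c0[1]-80);x0=max(0,c0[0]-100);print(x0,y0)
cv2.imwrite('pics/w1c.png',cv2.resize(im[y0:y0+150,x0:x0+200],None,fx=4,fy=4,interpolation=cv2.INTER_CUBIC))
```

```text
[0.5978991  0.02184272 0.23107933] [[ 9.968e-01  8.000e-02 -5.000e-04]
 [ 8.000e-02 -9.968e-01  1.000e-04]
 [-5.000e-04 -1.000e-04 -1.000e+00]]
[[325.1922621    0.         277.69745036]
 [  0.         325.1922621  204.63074387]
 [  0.           0.           1.        ]] [0.6771237  0.02736819 0.37415101]
[277.08725143 200.37423008]
[278.56889082 198.84248675]
[276.4859893  200.21125547]
176 120
```

View pics/w1c.png

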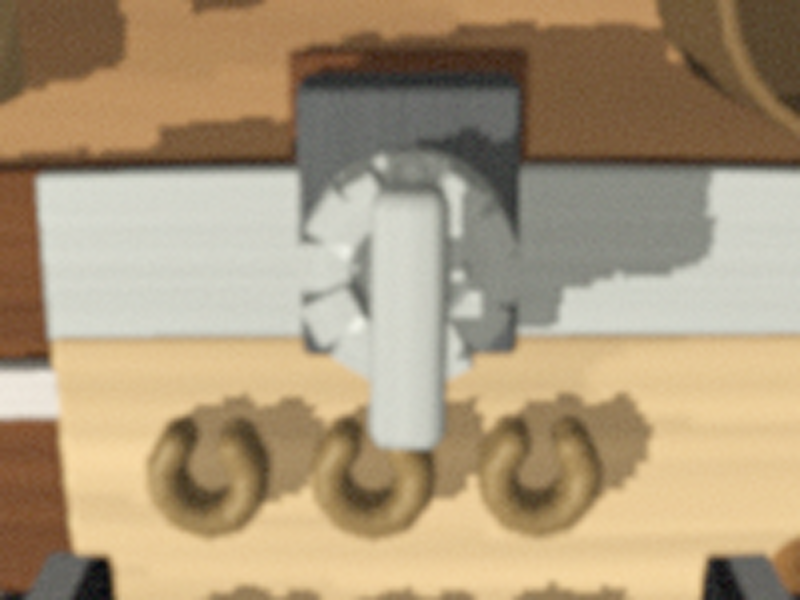

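The bar spans cols 372–445 and rows 190–448 of the crop, upright in the tool frame, about 1 mm off the TCP axis. Descending to grip it.

Call:
{"op": "drive_tool", "data": {
  "series": [
    [[0.0005,0.001,0.04],0,0.07],
    [[0.0005,0.001,0.08],0,0.07],
    [[0.0005,0.001,0.11],0,0.07],
    [[0.0005,0.001,0.125],0,0.07],
    [[0.0005,0.001,0.136],0,0.07],
    [[0.0005,0.001,0.136],0,0.07],
    [[0.0005,0.001,0.136],0,0.03],
    [[0.0005,0.001,0.136],0,0.005],
    [[0.0005,0.001,0.136],0,0.005],
    [[0.0005,0.001,0.136],0,0.005],
    [[0.0005,0.001,0.136],0,0.005],
    [[0.0005,0.001,0.136],0,0.005],
    [[0.0005,0.001,0.136],0,0.005]
  ],
  "newtons": 60
}}

```text
time_s: 3.45
position: [0.5987, 0.0215, 0.0962]
tool_rot: [[0.997, 0.077, 0.001], [0.077, -0.997, 0.001], [0.001, -0.001, -1.0]]
ft_force: [-1.7, 4.9, 5.4]
grip_width: 0.0151
gripper_force: 59.2
```

Call:
{"op": "drive_tool", "data": {
  "series": [
    [[0,0,-0.006],0,0.005],
    [[0,0,-0.012],0,0.005],
    [[0,0,-0.018],0,0.005],
    [[0,0,-0.0245],0,0.005],
    [[0,0,-0.0245],0,0.005],
    [[0,0,-0.0245],0,0.005],
    [[0,0,-0.0245],0,0.005]
  ]
}}

```text
time_s: 4.15
position: [0.5985, 0.0216, 0.1187]
tool_rot: [[0.997, 0.077, -0.001], [0.077, -0.997, 0.001], [-0.001, -0.001, -1.0]]
ft_force: [2.8, 4.6, -9.1]
grip_width: 0.015
gripper_force: 58.7
```

Call:
{"op": "drive_tool", "data": {
  "series": [
    [[0,0,-0.001],0,0.005],
    [[0,0,-0.001],-6,0.005],
    [[0,0,-0.001],-12,0.005],
    [[0,0,-0.001],-18,0.005],
    [[0,0,-0.001],-24,0.005],
    [[0,0,-0.001],-30,0.005],
    [[0,0,-0.001],-36,0.005],
    [[0,0,-0.001],-42,0.005],
    [[0,0,-0.001],-48,0.005],
    [[0,0,-0.001],-54,0.005],
    [[0,0,-0.001],-60,0.005],
    [[0,0,-0.001],-66,0.005],
    [[0,0,-0.001],-70,0.005],
    [[0,0,-0.001],-70,0.005],
    [[0,0,-0.001],-70,0.005]
  ]
}}

```text
time_s: 5.65
position: [0.5977, 0.0226, 0.1193]
tool_rot: [[0.268, 0.963, -0.003], [0.963, -0.268, 0.003], [0.002, -0.004, -1.0]]
ft_force: [0.9, 8.3, -9.5]
grip_width: 0.015
gripper_force: 58.7
```

Run:
```python
from h import *
d=save('wrist','w2');s=env.observe();print(s['wrist_torque'],s['ft_force'])
d=save('side','side2')
cv2.imwrite('pics/s2.png',np.hstack([cv2.resize(cv2.imread('pics/w2.png'),(400,300)),cv2.resize(d['img'][140:290,130:330,::-1],(400,300))]))
```

```text
[ 1.35168409 -0.44726567  0.01499127] [ 1.39910963  8.86498096 -8.96788117]
```

View pics/s2.png

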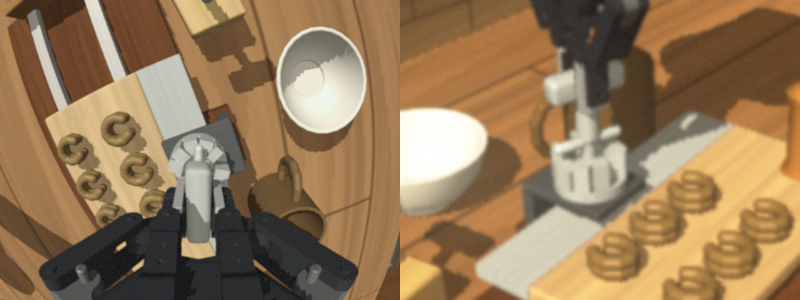

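The bar is turned about 70° with the shank up, and nothing is clashing. Next: lower it into the notch, release and rise.

Call:
{"op": "drive_tool", "data": {
  "series": [
    [[0,0,0.002],0,0.005],
    [[0,0,0.005],0,0.005],
    [[0,0,0.005],0,0.005],
    [[0,0,0.005],0,0.04],
    [[0,0,0.005],0,0.05],
    [[0,0,0.005],0,0.05],
    [[0,0,0.005],0,0.05],
    [[0,0,0.005],0,0.05],
    [[0,0,-0.03],0,0.05],
    [[0,0,-0.07],0,0.05],
    [[0,0,-0.11],0,0.05],
    [[0,0,-0.11],0,0.05]
  ]
}}

```text
time_s: 6.95
position: [0.6003, 0.0206, 0.2368]
tool_rot: [[0.269, 0.963, 0.011], [0.963, -0.269, -0.002], [0.001, 0.011, -1.0]]
ft_force: [0.0, 0.8, 0.3]
grip_width: 0.0499
gripper_force: 0.0
```

Run:
```python
from h import *
d=save('wrist','w3');s=env.observe();print(s['position'],s['tool_rot'].round(3),s['q'])
e=save('side','side3')
cv2.imwrite('pics/s3.png',np.hstack([cv2.resize(cv2.imread('pics/w3.png'),(400,300)),cv2.resize(e['img'][140:290,130:330,::-1],(400,300))]))
z=np.load('bed.npz');b=lambda x,y:z['R']@[x,y]+z['t']
for p in [(-.02,-.16),(-.02,-.03)]: print(b(*p))
print(np.array(s['tool_rot']).T@(np.r_[.5045,-.1065,s['position'][2]]-s['position']))
```

```text
[0.59934733 0.02071217 0.23353184] [[ 0.269  0.963  0.006]
 [ 0.963 -0.269 -0.001]
 [ 0.001  0.006 -1.   ]] [-9.31773642e+00  2.66533540e+01  6.59949070e+01 -4.72512094e-03
  8.70221953e+01  6.29969743e+00]
[ 0.50511721 -0.10838081]
[0.49369485 0.02111641]
[-0.14804936 -0.05709791 -0.00040826]
```

View pics/s3.png

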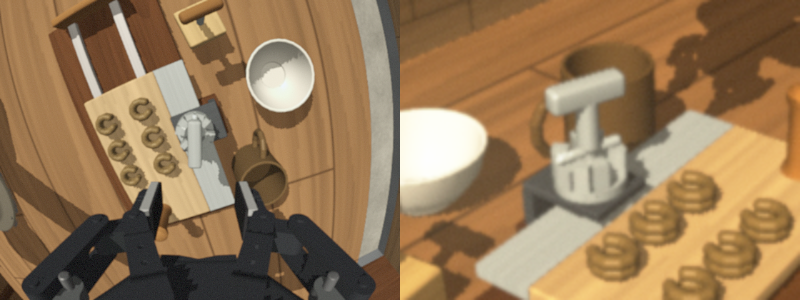

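The pin stays up in its notch, with the bar along the bed, and the board hasn't moved. Moving above the post.

Call:
{"op": "drive_tool", "data": {
  "series": [
    [[-0.045,-0.017,0],8,0.065],
    [[-0.09,-0.034,0],16,0.065],
    [[-0.13,-0.05,0],24,0.065],
    [[-0.148,-0.0565,0],32,0.065],
    [[-0.148,-0.0565,0],40,0.065],
    [[-0.148,-0.0565,0],48,0.065],
    [[-0.148,-0.0565,0],56,0.065],
    [[-0.148,-0.0565,0],64,0.065],
    [[-0.148,-0.0565,0],70,0.065],
    [[-0.148,-0.0565,0],70,0.065],
    [[-0.148,-0.0565,0],70,0.065]
  ]
}}

```text
time_s: 8.15
position: [0.504, -0.1063, 0.2299]
tool_rot: [[0.997, 0.079, -0.002], [0.079, -0.997, 0.001], [-0.002, -0.001, -1.0]]
ft_force: [0.4, 0.3, 0.1]
grip_width: 0.0649
gripper_force: 0.0
```

Run:
```python
from h import *
d=save('wrist','w4');s=env.observe();print(s['position'],s['tool_rot'].round(3))
K=d['camera_matrix'];R=cv2.Rodrigues(d['rvec'])[0];t=np.ravel(d['tvec'])
p=s['position'];c=R@np.array([p[0],p[1],.11])+t;th=np.arctan2(np.hypot(*c[:2]),c[2]);u=K[:2,2]+K[0,0]*th*c[:2]/np.hypot(*c[:2])
x0,y0=int(u[0])-100,int(u[1])-75;print(u,(u-[x0,y0])*4)
cv2.imwrite('pics/w4c.png',cv2.resize(d['img'][y0:y0+150,x0:x0+200,::-1],None,fx=4,fy=4))
e=np.load('pics/side3.npz')
for v in (180,184,188): print(world(e,222,v))
```

```text
[ 0.50407073 -0.10635708  0.23011757] [[ 0.997  0.079 -0.001]
 [ 0.079 -0.997  0.001]
 [-0.001 -0.001 -1.   ]]
[276.70345837 196.48928147] [402.8138335  301.95712589]
[0.59849219 0.02020329 0.13598607]
[0.59342092 0.02556417 0.13390675]
[0.59182717 0.02753    0.12926749]
```

View pics/w4c.png

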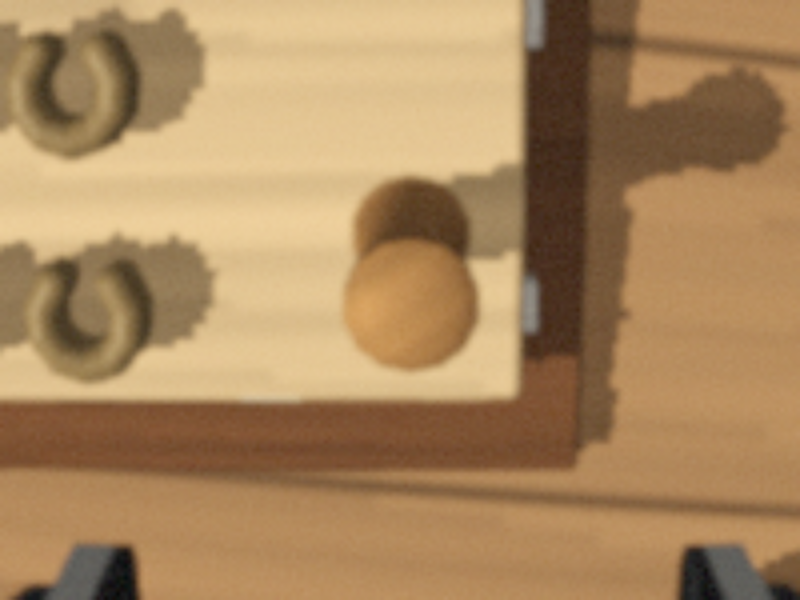

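The head is centred at (411,304), about 1.5 mm towards tool +y. The bar top is at 0.136 m, so the pin rests about 16 mm up. Descending and gripping.

Call:
{"op": "drive_tool", "data": {
  "series": [
    [[0,0.0015,0.04],0,0.065],
    [[0,0.0015,0.08],0,0.065],
    [[0,0.0015,0.12],0,0.065],
    [[0,0.0015,0.15],0,0.065],
    [[0,0.0015,0.163],0,0.065],
    [[0,0.0015,0.163],0,0.065],
    [[0,0.0015,0.163],0,0.03],
    [[0,0.0015,0.163],0,0.015],
    [[0,0.0015,0.163],0,0.015],
    [[0,0.0015,0.163],0,0.015],
    [[0,0.0015,0.163],0,0.015],
    [[0,0.0015,0.163],0,0.015]
  ],
  "newtons": 30
}}

```text
time_s: 9.4
position: [0.5048, -0.1068, 0.0691]
tool_rot: [[0.997, 0.077, 0.002], [0.077, -0.997, 0.001], [0.002, -0.001, -1.0]]
ft_force: [0.4, 6.8, 5.1]
grip_width: 0.0284
gripper_force: 29.3
```

Call:
{"op": "drive_tool", "data": {
  "series": [
    [[0,-0.005,0],0,0.015],
    [[0,-0.015,0],0,0.015],
    [[0,-0.025,0],0,0.015],
    [[0,-0.035,0],0,0.015],
    [[0,-0.045,0],0,0.015],
    [[0,-0.055,0],0,0.015],
    [[0,-0.065,0],0,0.015],
    [[0,-0.075,0],0,0.015],
    [[0,-0.085,0],0,0.015],
    [[0,-0.095,0],0,0.015],
    [[-0.0005,-0.105,0],0,0.015],
    [[-0.0005,-0.115,0],0,0.015],
    [[-0.0005,-0.122,0],0,0.015],
    [[-0.0005,-0.126,0],0,0.015],
    [[-0.0005,-0.13,0],0,0.015],
    [[-0.0005,-0.132,0],0,0.015],
    [[-0.0005,-0.132,0],0,0.015]
  ]
}}

```text
time_s: 11.1
position: [0.4937, 0.0228, 0.069]
tool_rot: [[0.997, 0.077, 0.001], [0.077, -0.997, -0.002], [0.001, 0.003, -1.0]]
ft_force: [-5.8, -7.4, 9.5]
grip_width: 0.0283
gripper_force: 29.7
```

Call:
{"op": "drive_tool", "data": {
  "series": [
    [[0,0.002,0],0,0.03],
    [[0,0.002,0],0,0.06],
    [[0,0.002,0],0,0.06],
    [[0,0.002,0],0,0.06],
    [[0,0.002,0],0,0.06],
    [[0,0.002,-0.04],0,0.06],
    [[0,0.002,-0.08],0,0.06],
    [[0,0.002,-0.12],0,0.06],
    [[0,0.002,-0.15],0,0.06],
    [[0,0.002,-0.15],0,0.06],
    [[0,0.002,-0.15],0,0.06],
    [[0,0.002,-0.15],0,0.06]
  ]
}}

```text
time_s: 12.3
position: [0.4934, 0.0217, 0.2166]
tool_rot: [[0.997, 0.076, -0.002], [0.076, -0.997, 0.0], [-0.002, -0.001, -1.0]]
ft_force: [-0.4, -0.5, 0.1]
grip_width: 0.0601
gripper_force: 0.0
```

Run:
```python
from h import *
d=save('side','side5');print(env.observe()['ft_force'])
for v in (180,184): print(world(d,222,v))
```

```text
[ 0.00069503  0.15767673 -0.36782081]
[0.59713829 0.02152525 0.1369804 ]
[0.59274628 0.02622223 0.13441164]
```

View pics/side5.png

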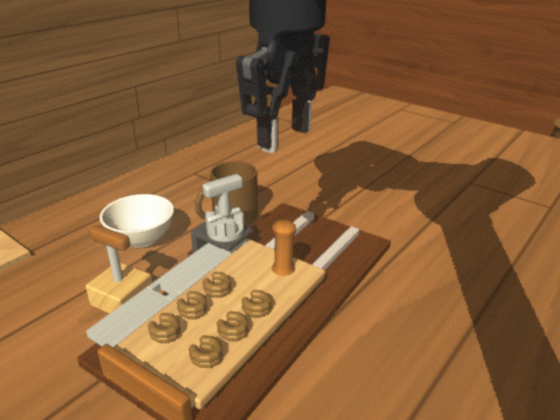

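The board is against the stop (bottom left), the pin is still up and turned at (222,185), the punch at (110,240) hasn't moved, and the gripper is clear.

```bash
python3 -c "
from rig import env
print(env.close_job())"
```

```text
the job is handed in; nothing more can be done
None
```

The job is handed in, with no verdict returned: the pin rests about 16 mm up in its notch, the board is at the stop after sliding 130 mm, and the punch was not touched.

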